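# Load a bell hanger into the marking press and mark it

### The arm

A 6-joint arm with a two-finger parallel gripper is mounted at the origin on the work surface. World frame = base frame: x ahead of the robot, y to its left, z up, the work surface at z = 0. Lengths are in m, angles in rad, forces in N, time in s.
With the tool pointing down it reaches from about 0.325 to 0.9 m from the base axis. Payload 6.1 kg.
Tool frame: the origin (TCP) lies between the finger pads; the fingertips stand 19 mm ahead of it and the grasp point (between the pads) is the TCP (env.tip_extent is the distance from the TCP to the fingertips, in m); z points along the fingers, y is the direction in which the jaws open and shut (so a half turn about z gives the same grasp; the last joint's range is limited). The gripper opens to 87 mm and grips with 3 to 60 N. Pads are 19 mm wide; open, the fingers measure 117 mm over their backs; the gripper's body (75 mm by 190 mm) begins 51 mm behind the grasp point.
Start: joints at [-1.288, 0.22, 1.526, -0, 1.395, -0.126], TCP at [0.248, -0.573, 0.242] pointing down, gripper open.
Joint ranges: [-2.98, 2.98], [-0.91, 2.08], [0.09, 2.57], [-1.24, 4.39], [0.2, 2.65], [-2.68, 2.68]. Speed limits (rad/s): [2.57, 2.57, 3.01, 3.14, 3.14, 3.14].

### API

Orientations are given as a unit quaternion [w, x, y, z].
In Python, from plant import env gives the robot as it stands.
- The arm moves only by the tool arm_command, never from a script. Its argument "targets" is a list of rows, each a list of 7 numbers: the shift along the world's x, y, z in m, then the turn, a rotation vector about the world's x, y, z in degrees, then the gripper's target within -1 to 1 (fully open at 1, half-way at 0, shut at -1). A call has 1 to 12 rows; each row is the pose to reach, as a shift and turn from the pose commanded when the call began; what a row does not reach only later rows make up. A row lasts 1/8 s, in which the tool goes at most 62.5 mm and 10.7 degrees, less where a joint would pass 70% of its speed; a pose out of reach is approached as far as the arm can. A call with a gripper value outside its range is refused whole. The fingers move at their own pace and stop on an object; the grip force is fixed at half the most. Time passes only in rows, so rows that repeat a pose let the fingers close. It gives the time, the measured TCP pose, the force and the opening at its end, in the units of the state.
- env.get_obs(): the state, without advancing time (a new reading comes with each control period).
- env.grab_frame(name): name is "side" or "top" or "wrist"; returns a dict with "pixels" (480x640x3 uint8, red, green, blue), "depth" (480x640 float32, m along the optical axis (not along the pixel's ray), 0 where there is no reading), "mtx" (3x3 intrinsics, pixels), "D" ([k1, k2, p1, p2, k3] as OpenCV has them; the pictures are not rectified), "cam_to_world" (4x4, takes a point from camera to world coordinates); the wrist camera has in their place "T_tool_cam" (4x4, takes a point from camera to tool coordinates, whose origin is the TCP and whose axes are the flange's). Camera axes: x right, y up, looking along -z (the intrinsics and any distortion apply to the point x, -y, -z); pixel columns grow to the right and rows downward; lengths in m; the calibration is good to about 2 mm. A picture is of the moment at which its call begins: read the wrist's pose just before it.
- env.job_done(): hands the job in, once; it reports no verdict.
The state is a dict: "t": time; "joints": joint angles; "qvel": joint speeds; "tau": joint torques, N m; "eef_pos": TCP position; "ee_rot": TCP orientation; "force": force on the tool from outside, world axes, zero at the start; "ft_torque": the same for the moment, N m; "opening": finger opening in m.
Only numpy, scipy, OpenCV 4.12 (cv2) and the standard library are available. Lean on these libraries where they do the work, as an engineer would, in place of code of your own. Each camera call takes 0.05 s, during which the arm holds its last target. There are 200 camera calls.

### The job

Take the bell hanger (the steel bar) out of the wooden stock block and slide it, plain end first, lying flat between the press's guide rails and fully home against the stop under the raised presser foot. Then lower the foot onto it with the small lever on the side of the head, swing the sprung marking lever on top of the head to its stop and let it spring right back, with the foot left down and the hanger still home. Leave the two finished bells standing where they are.

Things in the scene. Friction and masses are not known exactly. Their poses are not given: they have to be found in the camera images.
- hanger: Loose flat dark steel bar, 175 mm long, 10 mm thick, about 240 g: a shank 20 mm wide, 145 mm long, whose plain end is the +x end, and at the -x end a square pad 30 x 30 mm with a dark hole mark. Origin on the underside at mid-length (centre of mass 5 mm from there towards the pad); x points to the plain end, z up through the thickness.
- hanger_tip (a point): Middle of the hanger's plain end face, on the underside. At the start 75 to 85 mm of the plain end stick out of the stock block towards the robot, underside 20 mm above the table; the pad half is out of reach inside.
- hanger_pad (a point): Centre of the hanger's square pad, 5 mm above the underside: where to hold it (across its 30 mm width) to feed the press. To get at it, draw the hanger out by the plain end, lay it down and take it again by the pad.
- clear_space (a point): Middle of a clear stretch of table in front of the press and stock block, room to lay the hanger down: free for 40 mm before and behind and 120 mm to either side. On the table top; does not move.
- stock_block: Fixed plywood block, 110 mm deep (x), 90 mm wide (y), 58 mm high, with one level roofed slot 40 mm wide, 26 mm high, 102 mm deep, floor 20 mm above the table, open only at the -x face. Origin on the table, mid-width, 30 mm behind the mouth; x points into the slot, away from the robot. It may stand left or right of the press.
- press: Fixed grey bench marking press. Origin on the table under the presser foot; x is the feed direction (away from the robot), z up. Head 60 mm wide, front face at x = -25 mm, underside 72 mm and top 140 mm above the table. The presser foot (steel, 26 x 22 mm) hangs under the head at x = 0: 56 mm above the table when raised, down on a 10 mm bar when lowered.
- press_stop (a point): Middle of the stop's face at bed level (press x = 20 mm, y = 0, z = 30 mm); axes as the press. The hanger is home when its plain end touches here; its pad then stands out in free air beyond the bed's front end.
- press_bed (a point): Middle of the front end of the press's steel bed, at bed level (press x = -95 mm, 30 mm above the table). The bed is 60 mm wide and runs from here to the stop, 115 mm; on it two guide rails, 6 mm high, 25 mm apart inside, flared over the first 15 mm.
- foot_lever (a joint): Small pivot lever on the +y side of the head that works the presser foot. Radians: 0 = foot raised (arm points to the press's -x and 0.55 rad up from level), 0.95 = foot fully down, at its stop (0.40 rad below level). Pivot at press x = 0, z = 105 mm, axis along y; arm 80 mm. Stays where left; 2 to 3 N at the knob move it. Starts at 0 to 0.15.
- foot_knob (a point): Middle of the foot lever's black knob, a round bar of 14 mm diameter and 32 mm length lying along the press's y, about 54 mm to the +y side of the press's middle plane. Pressed straight down from above with shut fingers about 74 mm to the -x side of the pivot, it goes down all the way.
- mark_lever (a joint): Sprung marking lever on top of the head, turning level about a vertical pivot. Radians: 0 = rest, 0.9 = at its stop. At 0 the arm points from the pivot to the press's -y turned 0.5 rad towards -x; it swings towards -x (clockwise from above). The spring needs about 1 N at the post to start and 2 N at the stop, and takes it back to 0 when let go.
- mark_post (a point): Top middle of the upright black post at the end of the marking lever: 12 mm diameter, standing from 149 to 193 mm above the table, 85 mm from the pivot.
- mark_pivot (a point): Pivot of the marking lever, on the head's top (142 mm above the table, press x = 10 mm, y = 0); does not move when the lever swings. A hub of 18 mm radius and 18 mm height stands on it.
- bell_tall: Loose finished brass bell, 63 mm across the mouth, 85 mm high with its loop, standing mouth down on the table between and behind the press and the stock block. Origin at the centre of its underside. To be left alone.
- bell_small: Loose finished copper bell, 48 mm across, 66 mm high with its loop, standing mouth down on the table at the left. Origin at the centre of its underside. To be left alone.

How it is judged:
On the way, in this order (a step that is already met when the one before it is completed fails the run):
1. the hanger lies flat between the rails, plain end home against the stop, with the foot still raised (x of hanger_tip in the frame of press_stop between -0.006 and 0.005 m and y of hanger_tip in the frame of press_stop between -0.006 and 0.006 m and z of hanger_tip in the frame of press_stop between -0.004 and 0.004 m and angle between the x axis of hanger and the x axis of press, either way round below 0.1 rad and value of joint foot_lever below 0.35 rad), for 0.2 s.
2. the foot lever is fully lowered with the hanger home (x of hanger_tip in the frame of press_stop between -0.006 and 0.005 m and y of hanger_tip in the frame of press_stop between -0.006 and 0.006 m and z of hanger_tip in the frame of press_stop between -0.004 and 0.004 m and angle between the x axis of hanger and the x axis of press, either way round below 0.1 rad and value of joint foot_lever above 0.85 rad), for 0.2 s.
3. the marking lever is swung to its stop with the foot down and the hanger home (all of step 2 and value of joint mark_lever above 0.82 rad), for 0.05 s.
At the end, for the whole second after the job is handed in: Hanger flat between the rails, plain end within 6 mm of the stop and of the middle, within 0.1 rad of the feed direction, at rest; foot lever lowered past 0.85 rad; marking lever, after reaching its stop (past 0.82 rad), back at rest (under 0.12 rad) (all of step 2 and value of joint mark_lever below 0.12 rad and linear speed of hanger below 0.02 m/s); the robot touches nothing.
It fails at once if the tall finished bell is shifted more than 25 mm or tipped (distance of bell_tall from where it was at the start of the episode above 0.025 m or angle between bell_tall's own z axis and vertical above 0.3 rad).
It fails at once if the small finished bell is shifted more than 25 mm or tipped (distance of bell_small from where it was at the start of the episode above 0.025 m or angle between bell_small's own z axis and vertical above 0.3 rad).
It also fails if it takes over 72 s, if anything falls off the work surface, if the arm or the gripper's body presses on something with over 40 N, if the wrist force passes 120 N, or if a joint passes its speed limit or range.

## Working session

There is one attempt and no reset: what is moved stays moved. The work goes in short steps, Python scripts to look and compute and a tool call to move; the robot and the scene stay as the last step left them, time stands still between calls to the robot, and variables do not carry over. Pictures are saved under pics/ and viewed, about 8 in all and at most 12, crops included, and the job is handed in when it is done.

Besides the shell and the picture viewer there is one more tool, called after "Request:" as name(argument=value, ...), one argument or row to a line, values as JSON. arm_command: Moves the arm, as the interface text tells. Its arguments: {"type":"object","properties":{"targets":{"type":"array"}},"required":["targets"]}

```bash
mkdir -p pics; ls; cat > h.py <<'E'
import numpy as np, cv2
from plant import env
from scipy.spatial.transform import Rotation as R
def grab(n):
    o=env.get_obs(); f=env.grab_frame(n)
    if 'cam_to_world' in f: T=np.array(f['cam_to_world'])
    else:
        q=o['ee_rot']; W=np.eye(4); W[:3,:3]=R.from_quat([q[1],q[2],q[3],q[0]]).as_matrix(); W[:3,3]=o['eef_pos']
        T=W@np.array(f['T_tool_cam'])
    return dict(px=f['pixels'],d=f['depth'],K=np.array(f['mtx']),D=np.array(f['D']),T=T)
def rays(f,uv):
    p=cv2.undistortPoints(np.array(uv,float).reshape(-1,1,2),f['K'],f['D']).reshape(-1,2)
    return np.c_[p[:,0],-p[:,1],-np.ones(len(p))]@f['T'][:3,:3].T
def plane(f,uv,z):
    r=rays(f,uv); o=f['T'][:3,3]; return o+r*((z-o[2])/r[:,2])[:,None]
def depthpt(f,uv):
    r=rays(f,uv); u=np.round(np.array(uv)).astype(int).reshape(-1,2)
    return f['T'][:3,3]+r*f['d'][u[:,1],u[:,0]][:,None]
def cloud(f):
    h,w=f['d'].shape; g=np.stack(np.meshgrid(np.arange(w),np.arange(h)),-1).reshape(-1,2)
    return depthpt(f,g).reshape(h,w,3)
def proj(f,P):
    Ti=np.linalg.inv(f['T']); c=np.atleast_2d(P)@Ti[:3,:3].T+Ti[:3,3]
    return cv2.projectPoints(c*[1,-1,-1],np.zeros(3),np.zeros(3),f['K'],f['D'])[0].reshape(-1,2)
def save(n,img): cv2.imwrite('pics/'+n+'.png',img[...,::-1])
E
python3 - <<'E'
from h import *
import pickle
for n in('top','side'):
    f=grab(n); save(n+'1',f['px']); pickle.dump(f,open(n+'1.pkl','wb')); print(n,f['T'].round(3).tolist(),f['K'].tolist(),f['D'])
E
```

```text
pics
top [[-0.024, 0.99, -0.139, 0.478], [-1.0, -0.023, 0.007, 0.061], [0.003, 0.139, 0.99, 1.261], [0.0, 0.0, 0.0, 1.0]] [[536.1555209726727, 0.0, 306.78155605693803], [0.0, 536.1555209726727, 235.5925856461053], [0.0, 0.0, 1.0]] [-0.14315702  0.          0.          0.          0.        ]
side [[-0.832, 0.31, -0.459, 0.124], [-0.554, -0.444, 0.704, 0.778], [0.015, 0.841, 0.542, 0.682], [0.0, 0.0, 0.0, 1.0]] [[554.8302192011491, 0.0, 315.5636510459997], [0.0, 554.8302192011491, 238.21851714013874], [0.0, 0.0, 1.0]] [-0.01295458  0.          0.          0.          0.        ]
```

View pics/top1.png

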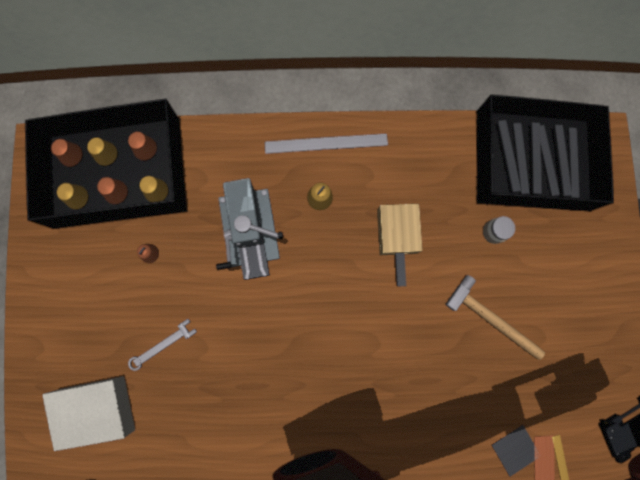

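View pics/side1.png

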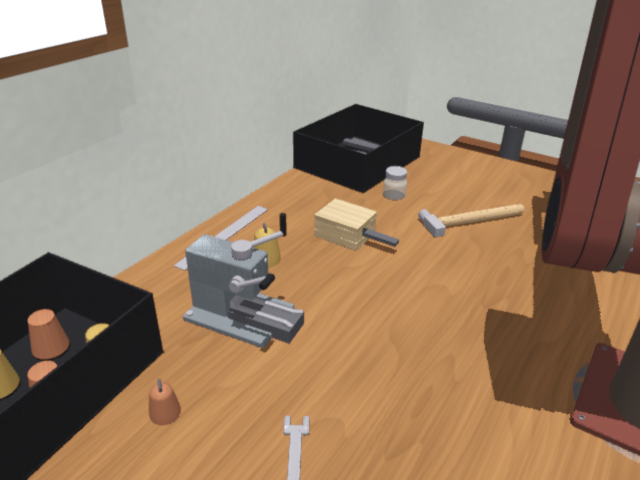

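The top view shows the press at about (247,225) with its bed pointing down and its knob at (224,266). The mark post is at (280,237), the stock block at (400,228) with the hanger's end at (401,285), and the bells at (320,195) and (147,253). The side view agrees.

```bash
python3 - <<'E'
from h import *
import pickle
f=pickle.load(open('top1.pkl','rb')); C=cloud(f); H=C[...,2]
print('table',plane(f,[[401,320]],0),C[320,401])
def rect(name,m,z,box):
    u0,v0,u1,v1=box; k=np.zeros(m.shape,np.uint8); k[v0:v1,u0:u1]=m[v0:v1,u0:u1]
    n,l,s,_=cv2.connectedComponentsWithStats(k); i=1+s[1:,4].argmax(); v,u=np.where(l==i)
    P=plane(f,np.c_[u,v],z)[:,:2]; r=cv2.minAreaRect((P*1000).astype(np.float32)); b=cv2.boxPoints(r)
    print(name,len(u),'z',np.median(H[l==i]).round(4),'c',np.round(r[0],1),np.round(r[1],1),round(r[2],2)); print(b.round(0).tolist())
    return P
hsv=cv2.cvtColor(f['px'],cv2.COLOR_RGB2HSV)
dark=(f['px'].max(-1)<110)&(hsv[...,1]<90)
rect('hanger',dark,.03,(385,250,420,300))
rect('block',(H>.045)&(H<.075),.058,(370,190,435,260))
rect('head',(H>.125)&(H<.147),.14,(205,165,262,250))
rect('bed',(H>.02)&(H<.045),.033,(205,235,290,290))
rect('base',(H>.004)&(H<.02),.012,(205,180,290,290))
rect('bellS',(H>.01),.03,(130,235,165,270))
rect('bellT',(H>.01),.04,(300,178,338,215))
for n,uv,z in(('hub',(243,224),.16),('post',(281,237),.193),('knob',(228,266),.14)):print(n,plane(f,[uv],z),C[uv[1],uv[0]])
c=cv2.resize(f['px'][160:300,190:440],None,fx=3.2,fy=3.2,interpolation=cv2.INTER_CUBIC); save('top1c',c)
E
```

```text
table [[ 0.45017594 -0.16359705  0.        ]] [ 0.45029553 -0.16261836  0.00549836]
hanger 314 z 0.0303 c [ 569.  -161.2] [76.7 21.8] 0.23
[[531.0, -151.0], [531.0, -172.0], [607.0, -172.0], [607.0, -150.0]]
block 1937 z 0.0587 c [ 659.7 -161. ] [111.6  93.5] 0.94
[[603.0, -115.0], [605.0, -209.0], [716.0, -207.0], [715.0, -113.0]]
head 1451 z 0.1406 c [691.8 192.1] [139.1  59.1] 8.71
[[619.0, 211.0], [628.0, 152.0], [765.0, 173.0], [756.0, 232.0]]
bed 885 z 0.0317 c [603.6 179.4] [93.6 60.6] 8.99
[[553.0, 202.0], [562.0, 142.0], [655.0, 157.0], [645.0, 217.0]]
base 534 z 0.0131 c [717.2 150.8] [107.1  34.7] 7.75
[[662.0, 161.0], [667.0, 126.0], [773.0, 141.0], [768.0, 175.0]]
bellS 316 z 0.0478 c [618.4 427.2] [48.5 42.3] 88.92
[[597.0, 403.0], [639.0, 402.0], [640.0, 451.0], [598.0, 452.0]]
bellT 528 z 0.0654 c [741.4  21.5] [58.1 60.3] 44.03
[[700.0, 23.0], [741.0, -20.0], [783.0, 20.0], [741.0, 63.0]]
hub [[0.66000433 0.18592285 0.16      ]] [0.65968285 0.18570254 0.1619413 ]
post [[0.62623723 0.10573045 0.193     ]] [0.62764671 0.10615531 0.18286786]
knob [[0.57465019 0.22051856 0.14      ]] [0.57370225 0.21895957 0.15095471]
```

View pics/top1c.png

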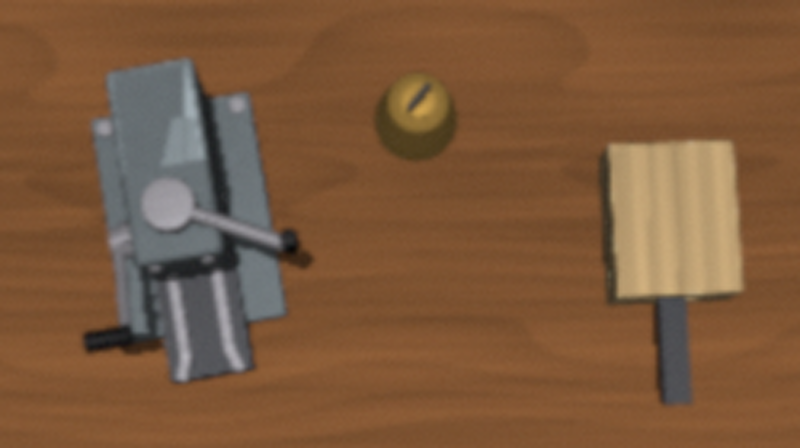

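```bash
python3 - <<'E'
from h import *
o=env.get_obs(); q=o['ee_rot']; print(o['eef_pos'],q,R.from_quat([q[1],q[2],q[3],q[0]]).as_matrix().round(3).tolist(),o['opening'],o['force'],o['t'])
E
```

```text
[ 0.24830199 -0.57298639  0.24053807] [-8.72324244e-04  9.79185018e-01  2.02967822e-01 -4.55635279e-05] [[0.918, 0.397, -0.0], [0.397, -0.918, 0.002], [0.0, -0.002, -1.0]] 0.08716235662038857 [-0.79355916 -0.14646998 -0.07711954] 0.1
```

Request:
arm_command(
  targets=[
    [0.327, 0.412, -0.12, 0, 0, -23.4, 1],
    [0.327, 0.412, -0.12, 0, 0, -23.4, 1],
    [0.327, 0.412, -0.12, 0, 0, -23.4, 1],
    [0.327, 0.412, -0.12, 0, 0, -23.4, 1],
    [0.327, 0.412, -0.12, 0, 0, -23.4, 1],
    [0.327, 0.412, -0.12, 0, 0, -23.4, 1],
    [0.327, 0.412, -0.12, 0, 0, -23.4, 1],
    [0.327, 0.412, -0.12, 0, 0, -23.4, 1],
    [0.327, 0.412, -0.12, 0, 0, -23.4, 1],
    [0.327, 0.412, -0.12, 0, 0, -23.4, 1],
    [0.327, 0.412, -0.12, 0, 0, -23.4, 1],
    [0.327, 0.412, -0.12, 0, 0, -23.4, 1],
  ],
)

```text
t: 1.6
eef_pos: [0.575, -0.1627, 0.1218]
ee_rot: [0.0, 1.0, -0.001, 0.0]
force: [-0.4, -0.2, -0.3]
opening: 0.0869
```

Request:
arm_command(
  targets=[
    [0, 0.001, -0.05, 0, 0, 0, 0.2],
    [0, 0.001, -0.08, 0, 0, 0, 0],
    [0, 0.001, -0.096, 0, 0, 0, -0.1],
    [0, 0.001, -0.096, 0, 0, 0, -0.1],
    [0, 0.001, -0.096, 0, 0, 0, -1],
    [0, 0.001, -0.096, 0, 0, 0, -1],
    [0, 0.001, -0.096, 0, 0, 0, -1],
    [0, 0.001, -0.096, 0, 0, 0, -1],
    [0, 0.001, -0.096, 0, 0, 0, -1],
  ],
)

```text
t: 2.72
eef_pos: [0.5759, -0.1607, 0.0262]
ee_rot: [0.0, 1.0, 0.0, 0.0]
force: [-0.5, 0.4, 2.4]
opening: 0.0196
```

```bash
python3 - <<'E'
from h import *
f=grab('wrist'); save('w1',f['px'])
E
```

```text
(no output)
```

View pics/w1.png

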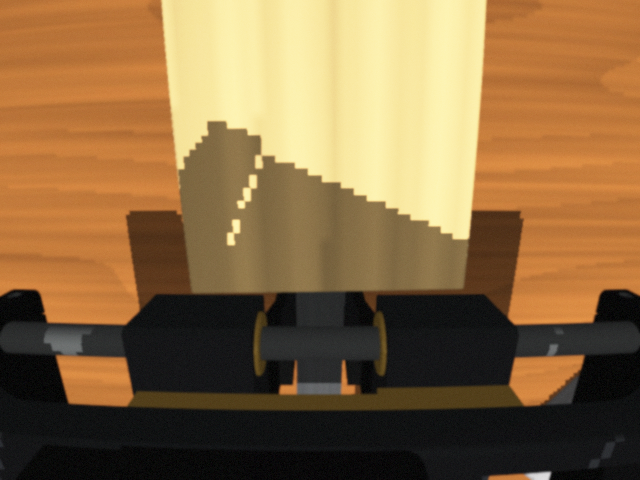

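The wrist picture shows the shank between the pads at (320,340), and the opening of 19.6 mm confirms the grip. Next I draw it out.

Request:
arm_command(
  targets=[
    [-0.01, 0, 0.001, 0, 0, 0, -1],
    [-0.03, 0, 0.002, 0, 0, 0, -1],
    [-0.05, 0, 0.002, 0, 0, 0, -1],
    [-0.075, 0, 0.002, 0, 0, 0, -1],
    [-0.1, 0, 0.002, 0, 0, 0, -1],
    [-0.125, 0, 0.002, 0, 0, 0, -1],
    [-0.14, 0, 0.003, 0, 0, 0, -1],
    [-0.14, 0, 0.02, 0, 0, 0, -1],
    [-0.14, 0, 0.05, 0, 0, 0, -1],
    [-0.14, 0, 0.05, 0, 0, 0, -1],
  ],
)

```text
t: 4.03
eef_pos: [0.437, -0.1615, 0.0774]
ee_rot: [0.001, 1.0, 0.0, 0.002]
force: [0.3, 0.1, -2.8]
opening: 0.0197
```

```bash
python3 - <<'E'
from h import *
import pickle
f=grab('side'); pickle.dump(f,open('s2.pkl','wb')); save('s2',cv2.resize(f['px'][150:350,250:500],None,fx=3,fy=3))
E
```

```text
(no output)
```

View pics/s2.png

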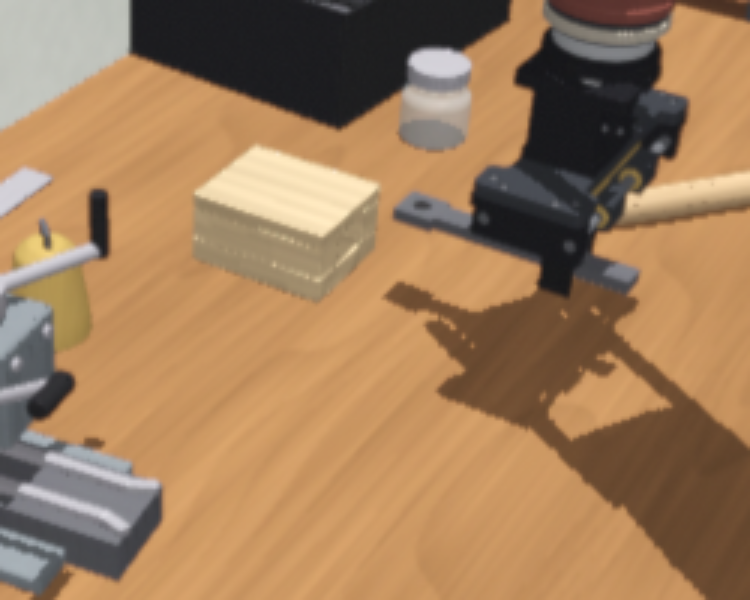

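The hanger is out, level and held, with the pad at crop (420,208). The fingertips reach about 13 mm below its underside, so I'll turn it, go low and release with a short drop.

Request:
arm_command(
  targets=[
    [0, 0.03, 0.01, 0, 0, 10.5, -1],
    [0, 0.06, 0.01, 0, 0, 21, -1],
    [0, 0.09, 0.01, 0, 0, 31.5, -1],
    [0, 0.12, 0.01, 0, 0, 42, -1],
    [0.003, 0.13, 0, 0, 0, 52.5, -1],
    [0.003, 0.13, -0.01, 0, 0, 63, -1],
    [0.003, 0.13, -0.02, 0, 0, 73.5, -1],
    [0.003, 0.13, -0.03, 0, 0, 84, -1],
    [0.003, 0.13, -0.045, 0, 0, 90, -1],
    [0.003, 0.13, -0.054, 0, 0, 90, -1],
    [0.003, 0.13, -0.055, 0, 0, 90, -1],
    [0.003, 0.13, -0.055, 0, 0, 90, -1],
  ],
)

```text
t: 5.58
eef_pos: [0.4381, -0.0304, 0.02]
ee_rot: [-0.0, 0.707, 0.707, -0.0]
force: [-1.2, -0.2, -2.9]
opening: 0.0197
```

Request:
arm_command(
  targets=[
    [0, 0, 0, 0, 0, 0, 0.2],
    [0, 0, 0, 0, 0, 0, 0.2],
    [0, 0, 0, 0, 0, 0, 0.2],
    [0, 0, 0, 0, 0, 0, 0.2],
    [0, 0, 0.03, 0, 0, 0, 0.2],
    [0, 0, 0.08, 0, 0, 0, 0.2],
    [0, 0.06, 0.13, 0, 0, 0, 0.2],
    [0, 0.11, 0.18, 0, 0, 0, 0.2],
    [0, 0.11, 0.18, 0, 0, 0, 0.2],
    [0, 0.11, 0.18, 0, 0, 0, 0.2],
  ],
)

```text
t: 6.82
eef_pos: [0.4394, 0.0804, 0.2021]
ee_rot: [0.001, 0.706, 0.708, 0.001]
force: [-0.6, -0.6, -0.1]
opening: 0.0519
```

```bash
python3 - <<'E'
from h import *
import pickle
f=grab('wrist'); pickle.dump(f,open('w2.pkl','wb')); save('w2',f['px']); o=env.get_obs(); print(o['eef_pos'],o['ee_rot'])
E
```

```text
[0.4385331 0.079636  0.200618 ] [4.53100012e-04 7.06443842e-01 7.07768926e-01 1.98168020e-04]
```

View pics/w2.png

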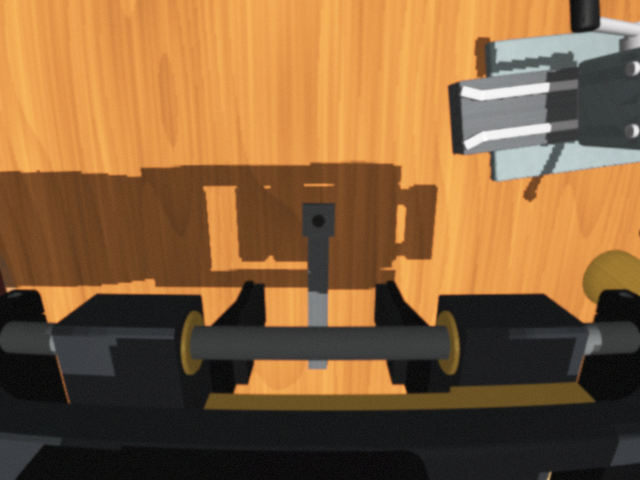

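The hanger lies flat with its pad hole at (318,221) and its plain end near (318,367). The rails are visible from about (465,92) and (465,147) to (577,84) and (577,127).

```bash
python3 - <<'E'
from h import *
import pickle
f=pickle.load(open('w2.pkl','rb')); C=cloud(f)
print('pad',plane(f,[[318,221],[303,204],[334,204],[303,237],[334,237]],.01).round(4).tolist(), C[225,310])
print('tip',plane(f,[[309,367],[327,367]],.01).round(4).tolist())
hsv=cv2.cvtColor(f['px'],cv2.COLOR_RGB2HSV); m=((hsv[...,1]<40)&(hsv[...,2]>170)).astype(np.uint8)
m[:, :490]=0; m[:,573:]=0; m[:75]=0; m[150:]=0
n,l,s,c=cv2.connectedComponentsWithStats(m); ps=[]
for i in range(1,n):
    if s[i,4]<100: continue
    v,u=np.where(l==i); P=plane(f,np.c_[u,v],.036)[:,:2]; e=cv2.fitLine(P.astype(np.float32),cv2.DIST_HUBER,0,.0005,.0005).ravel(); ps.append(e)
    print(s[i],'dir deg',np.degrees(np.arctan(e[1]/e[0])).round(2),'at',e[2:].round(4),'z',np.median(C[v,u,2]))
d=np.array([np.cos(.153),np.sin(.153)])
for e in ps: print('y at x=.60',e[3]+(0.60-e[2])*e[1]/e[0])
print('bed front corners',plane(f,[[459,85],[463,153]],.03).round(4).tolist())
E
```

```text
pad [[0.439, 0.0796, 0.01], [0.4253, 0.0955, 0.01], [0.4536, 0.0955, 0.01], [0.425, 0.0642, 0.01], [0.454, 0.0643, 0.01]] [0.4316025  0.07584214 0.01022588]
tip [[0.4297, -0.0774, 0.01], [0.4486, -0.0774, 0.01]]
[490  83  60  17 617] dir deg 8.92 at [0.6001 0.1941] z 0.03628703317883569
[490 123  61  18 615] dir deg 8.86 at [0.6046 0.1623] z 0.036239177725978566
[507 145  46   5 128] dir deg 4.39 at [0.6227 0.1494] z 0.01237251793471672
y at x=.60 0.19412115
y at x=.60 0.16161558
y at x=.60 0.14763914
bed front corners [[0.5526, 0.1972, 0.03], [0.5607, 0.1432, 0.03]]
```

Request:
arm_command(
  targets=[
    [0, 0, -0.06, 0, 0, 0, 0.2],
    [0, 0, -0.12, 0, 0, 0, 0.2],
    [0, 0, -0.16, 0, 0, 0, 0.2],
    [0, 0, -0.178, 0, 0, 0, 0.2],
    [0, 0, -0.18, 0, 0, 0, 0.1],
    [0, 0, -0.18, 0, 0, 0, -1],
    [0, 0, -0.18, 0, 0, 0, -1],
    [0, 0, -0.18, 0, 0, 0, -1],
    [0, 0, -0.18, 0, 0, 0, -1],
    [0, 0, -0.18, 0, 0, 0, -1],
  ],
)

```text
t: 8.12
eef_pos: [0.4378, 0.0794, 0.0201]
ee_rot: [-0.0, 0.707, 0.707, -0.0]
force: [-1.2, -0.1, -2.1]
opening: 0.0293
```

Request:
arm_command(
  targets=[
    [0, 0, 0.02, 0, 0, 0, -1],
    [0, 0, 0.06, 0, 0, 9, -1],
    [-0.01, 0.01, 0.08, 0, 0, 19, -1],
    [-0.02, 0.02, 0.08, 0, 0, 29, -1],
    [-0.03, 0.03, 0.08, 0, 0, 39, -1],
    [-0.04, 0.04, 0.08, 0, 0, 49, -1],
    [-0.054, 0.05, 0.08, 0, 0, 59, -1],
    [-0.054, 0.06, 0.08, 0, 0, 69, -1],
    [-0.054, 0.065, 0.08, 0, 0, 79, -1],
    [-0.054, 0.065, 0.08, 0, 0, 89, -1],
    [-0.054, 0.065, 0.08, 0, 0, 98.9, -1],
    [-0.054, 0.065, 0.08, 0, 0, 98.9, -1],
  ],
)

```text
t: 9.62
eef_pos: [0.3838, 0.1445, 0.1001]
ee_rot: [-0.001, -0.077, 0.997, -0.0]
force: [-0.6, 0.4, -3.2]
opening: 0.0296
```

```bash
python3 - <<'E'
from h import *
import pickle
f=grab('side'); pickle.dump(f,open('s3.pkl','wb')); o=env.get_obs(); print(o['eef_pos'],o['ee_rot'])
save('s3',cv2.resize(f['px'][180:380,170:420],None,fx=3,fy=3))
f=grab('top'); pickle.dump(f,open('t3.pkl','wb'))
E
```

```text
[0.38395001 0.14452337 0.10019892] [-4.72793719e-04 -7.60675342e-02  9.97102556e-01 -5.15078524e-06]
```

View pics/s3.png

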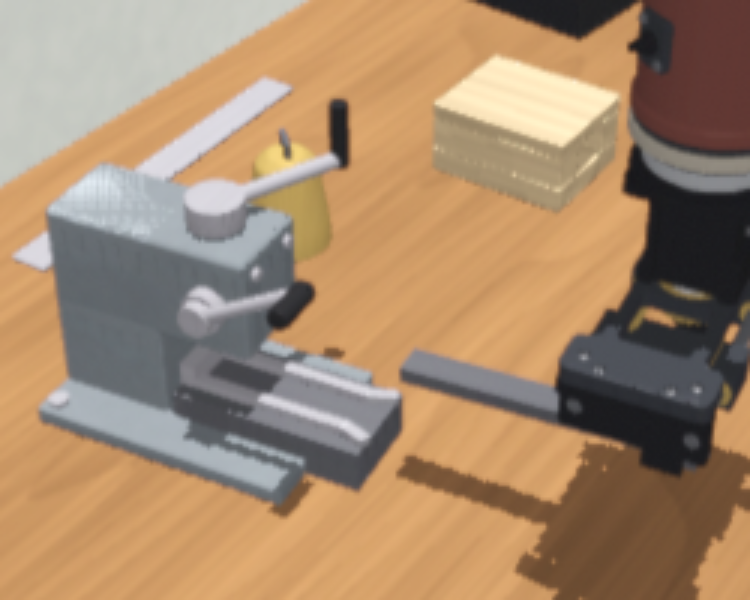

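```bash
python3 - <<'E'
from h import *
import pickle
f=pickle.load(open('s3.pkl','rb')); C=cloud(f)
for u,v in((311,299),(318,301),(326,303),(334,305),(344,308),(351,310)): print(u,v,C[v,u].round(4))
f=pickle.load(open('t3.pkl','rb')); C=cloud(f); k=(C[...,2]>.07)&(C[...,2]<.11)&(C[...,0]>.44)&(C[...,0]<.56)&(C[...,1]>.1)&(C[...,1]<.23)
k&=f['px'].max(-1)<140
P=C[k]; print(k.sum(),P.mean(0)); 
v,u=np.where(k); Q=plane(f,np.c_[u,v],.09)[:,:2]; r=cv2.minAreaRect((Q*1000).astype(np.float32)); print(r, np.polyfit(P[:,0],P[:,2],1), np.degrees(np.arctan(np.polyfit(Q[:,0],Q[:,1],1)[0])))
E
```

```text
311 299 [0.531  0.1638 0.0839]
318 301 [0.5171 0.1633 0.0857]
326 303 [0.5036 0.1593 0.0849]
334 305 [0.4896 0.1562 0.0851]
344 308 [0.4709 0.155  0.0867]
351 310 [0.4583 0.1535 0.0873]
434 [0.49179704 0.16157118 0.08712143]
((490.3057556152344, 161.51023864746094), (104.143310546875, 20.459997177124023), 8.678511619567871) [-0.03490918  0.10428966] 9.000802482476793
```

There's about 2° of droop at the tip. I'll pitch the tool to level it, drop to bed height and start the feed.

Request:
arm_command(
  targets=[
    [0, -0.0005, -0.02, 0.3, -2, 0, -1],
    [0, -0.0005, -0.042, 0.3, -2, 0, -1],
    [0, -0.0005, -0.047, 0.3, -2, 0, -1],
    [0, -0.0005, -0.047, 0.3, -2, 0, -1],
    [0.0148, 0.0018, -0.047, 0.3, -2, 0, -1],
    [0.0296, 0.0041, -0.047, 0.3, -2, 0, -1],
    [0.0395, 0.0057, -0.047, 0.3, -2, 0, -1],
    [0.0395, 0.0057, -0.047, 0.3, -2, 0, -1],
  ],
)

```text
t: 10.72
eef_pos: [0.4249, 0.1503, 0.0539]
ee_rot: [0.018, -0.078, 0.997, 0.001]
force: [0.1, -1.7, -2.6]
opening: 0.0296
```

```bash
python3 - <<'E'
from h import *
import pickle
f=grab('side'); pickle.dump(f,open('s4.pkl','wb')); o=env.get_obs(); print(o['eef_pos'],o['ee_rot'],o['force'])
save('s4',cv2.resize(f['px'][230:380,200:400],None,fx=4,fy=4)); C=cloud(f)
for x in(.46,.47,.48,.49,.50,.51,.52,.53,.54,.55,.56,.57):
    p=proj(f,[x,.1779+(x-.6)*.1564,.042])[0].round().astype(int); print(x,p,C[p[1],p[0]].round(4),end=' ')
E
```

```text
[0.42398307 0.15019884 0.05350953] [ 0.01731559 -0.07768317  0.99682697  0.00121922] [ 1.23291696  0.8476989  -3.51484878]
0.46 [348 331] [0.413  0.2431 0.1316] 0.47 [343 329] [0.4203 0.2452 0.1333] 0.48 [337 328] [0.4303 0.2454 0.1303] 0.49 [332 326] [0.4389 0.2457 0.13  ] 0.5 [326 324] [0.5006 0.1619 0.0416] 0.51 [321 322] [0.5087 0.1654 0.0446] 0.52 [315 321] [0.5198 0.1672 0.0427] 0.53 [310 319] [0.5305 0.1668 0.0416] 0.54 [305 317] [0.5409 0.1671 0.0412] 0.55 [300 316] [0.548  0.1721 0.0436] 0.56 [295 314] [0.559  0.1717 0.0425] 0.57 [289 312] [0.5714 0.1725 0.0417]
```

View pics/s4.png

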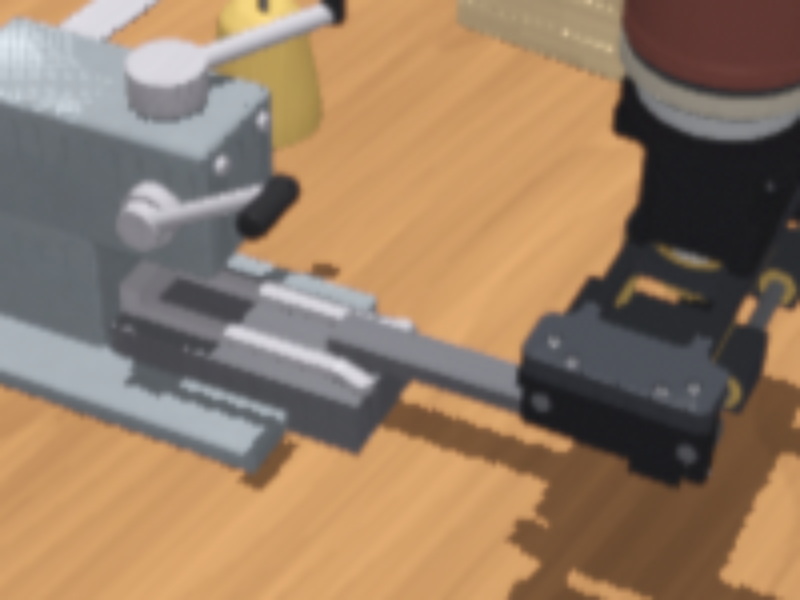

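The tip is inside the flares, with the rails on both sides at (300,300) and (300,350) and the bar level, so I continue the feed.

Request:
arm_command(
  targets=[
    [0.0148, 0.0023, -0.0005, 0, 0, 0, -1],
    [0.0296, 0.0046, -0.001, 0, 0, 0, -1],
    [0.0445, 0.0069, -0.001, 0, 0, 0, -1],
    [0.06, 0.0093, -0.001, 0, 0, 0, -1],
    [0.07, 0.0109, -0.001, 0, 0, 0, -1],
    [0.078, 0.0121, -0.001, 0, 0, 0, -1],
    [0.082, 0.0128, -0.001, 0, 0, 0, -1],
    [0.082, 0.0128, -0.001, 0, 0, 0, -1],
  ],
)

```text
t: 11.78
eef_pos: [0.5059, 0.163, 0.0525]
ee_rot: [0.017, -0.078, 0.997, 0.001]
force: [0.1, 0.0, -2.6]
opening: 0.0292
```

Request:
arm_command(
  targets=[
    [0.002, 0.0003, 0, 0, 0, 0, -1],
    [0.004, 0.0006, 0, 0, 0, 0, -1],
    [0.006, 0.0009, 0, 0, 0, 0, -1],
    [0.007, 0.0011, 0, 0, 0, 0, -1],
    [0.007, 0.0011, 0, 0, 0, 0, -1],
  ],
)

```text
t: 12.4
eef_pos: [0.513, 0.1641, 0.0526]
ee_rot: [0.018, -0.078, 0.997, 0.001]
force: [-0.0, 0.4, -3.0]
opening: 0.0298
```

Request:
arm_command(
  targets=[
    [0.0015, 0.0002, 0, 0, 0, 0, -1],
    [0.003, 0.0005, 0, 0, 0, 0, -1],
    [0.0045, 0.0007, 0, 0, 0, 0, -1],
    [0.0045, 0.0007, 0, 0, 0, 0, -1],
  ],
)

```text
t: 12.9
eef_pos: [0.5136, 0.1643, 0.0505]
ee_rot: [0.013, -0.078, 0.997, 0.001]
force: [-9.3, -2.6, -0.3]
opening: 0.0296
```

Contact shows as −9 N along x at the expected place. I relieve the push, open and rise.

Request:
arm_command(
  targets=[
    [-0.003, -0.0005, -0.0005, 0, 0, 0, -1],
    [-0.003, -0.0005, -0.0005, 0, 0, 0, -0.1],
    [-0.003, -0.0005, -0.0005, 0, 0, 0, 0.1],
    [-0.003, -0.0005, -0.0005, 0, 0, 0, 0.1],
    [-0.003, -0.0005, 0.0, 0, 0, 0, 0.1],
    [-0.003, -0.0005, 0.02, 0, 0, 0, 0.1],
    [-0.01, -0.0015, 0.06, 0, 0, 0, 0.1],
    [-0.06, -0.009, 0.11, 0, 0, 0, 0.1],
    [-0.1, -0.015, 0.15, 0, 2, 0, 0.1],
    [-0.1, -0.015, 0.15, 0, 2, 0, 0.1],
  ],
)

```text
t: 14.15
eef_pos: [0.4182, 0.1501, 0.2066]
ee_rot: [0.004, -0.078, 0.997, 0.003]
force: [-0.5, 0.9, -0.2]
opening: 0.0481
```

```bash
python3 - <<'E'
from h import *
import pickle
f=grab('side'); C=cloud(f); o=env.get_obs(); print(o['eef_pos'],o['ee_rot'],o['joints'])
save('s5',cv2.resize(f['px'][200:380,200:400],None,fx=3.3,fy=3.3))
t=grab('top'); Ct=cloud(t)
pickle.dump((f,t),open('5.pkl','wb'))
for x in(.50,.52,.54,.56,.58,.60,.61):
  for n,g,c in(('s',f,C),('t',t,Ct)):
    p=proj(g,[x,.1779+(x-.6)*.1564,.04])[0].round().astype(int); print(n,x,p,c[p[1],p[0]].round(4),end=' ')
  print()
d=(t['px'].max(-1)<105); hsv=cv2.cvtColor(t['px'],cv2.COLOR_RGB2HSV); d&=hsv[...,1]<90
k=d&(abs(Ct[...,2]-.038)<.008)&(Ct[...,0]<.57)&(Ct[...,0]>.46)&(abs(Ct[...,1]-.165)<.04)
v,u=np.where(k); Q=plane(t,np.c_[u,v],.04)[:,:2]; print(cv2.minAreaRect((Q*1000).astype(np.float32)))
# knob: black
k=(f['px'].max(-1)<45)&(abs(C[...,0]-.57)<.04)&(abs(C[...,1]-.225)<.04)&(C[...,2]>.09)&(C[...,2]<.17); print('knob side',k.sum(),np.median(C[k],0) if k.any() else 0)
E
```

```text
[0.41825177 0.15003602 0.20496651] [ 0.00303805 -0.07785322  0.99695615  0.00284119] [ 0.16278919 -0.20309376  2.02263295  0.00531932  1.31552099 -1.56519903]
s 0.5 [326 325] [0.5006 0.1618 0.0393] t 0.5 [260 302] [0.4998 0.1625 0.0392] 
s 0.52 [315 322] [0.5202 0.1666 0.0398] t 0.52 [259 293] [0.5201 0.1641 0.0442] 
s 0.54 [305 318] [0.5406 0.1674 0.0393] t 0.54 [257 284] [0.5407 0.1685 0.0417] 
s 0.56 [295 315] [0.5597 0.1707 0.0391] t 0.56 [256 276] [0.5591 0.1707 0.0402] 
s 0.58 [284 312] [0.581  0.1745 0.0384] t 0.58 [254 267] [0.5795 0.1748 0.0432] 
s 0.6 [274 308] [0.6016 0.1765 0.0392] t 0.6 [253 258] [0.6    0.1767 0.0448] 
s 0.61 [269 307] [0.6103 0.1798 0.0396] t 0.61 [252 254] [0.6094 0.1791 0.0427] 
((533.003662109375, 172.53030395507812), (57.200782775878906, 70.45984649658203), 88.77587127685547)
knob side 45 [0.56749577 0.24233017 0.14689513]
```

View pics/s5.png

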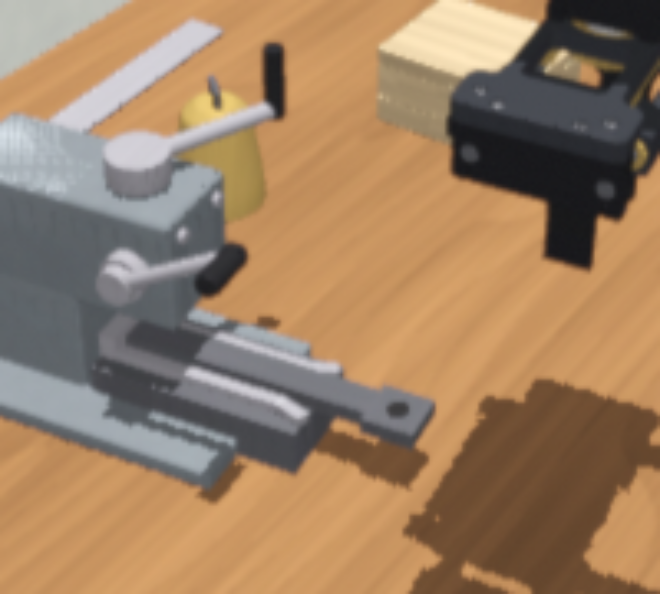

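The bar lies flat between the rails with its top at about 40 mm. The pad hole is at crop (398,408), and the foot lever is still up with its knob at (222,268). Next I shut the fingers and press the knob.

Request:
arm_command(
  targets=[
    [0.04, 0.02, 0, 0, 0, 0, -1],
    [0.08, 0.05, 0, 0, 0, 0, -1],
    [0.12, 0.07, 0, 0, 0, 0, -1],
    [0.151, 0.0777, 0, 0, 0, 0, -1],
    [0.151, 0.0777, -0.01, 0, 0, 0, -1],
    [0.151, 0.0777, -0.02, 0, 0, 0, -1],
    [0.151, 0.0777, -0.02, 0, 0, 0, -1],
  ],
)

```text
t: 15.12
eef_pos: [0.5665, 0.2269, 0.18]
ee_rot: [-0.002, -0.078, 0.997, 0.002]
force: [0.4, 0.5, 0.5]
opening: 0.0006
```

```bash
python3 - <<'E'
from h import *
import pickle
o=env.get_obs(); print(o['opening'])
f,t=pickle.load(open('5.pkl','rb'))
px=f['px']; x0,y0=321,324; c=px[y0-8:y0+9,x0-8:x0+9].max(-1).astype(int); 
v,u=np.where(c<60); h=plane(f,[[x0-8+u.mean(),y0-8+v.mean()]],.04); print(len(u),h)
e=np.array([np.cos(np.radians(8.9)),np.sin(np.radians(8.9))]); r=h[0,:2]-[.6506,.1857]; print('press frame x,y',r@e,r@[-e[1],e[0]],'(home -0.140)')
E
```

```text
0.0005754469440788784
0 [[nan nan nan]]
press frame x,y nan nan (home -0.140)<stdin>:6: RuntimeWarning: Mean of empty slice.
  ret = ret.dtype.type(ret / rcount)
```

```bash
python3 - <<'E'
from h import *
import pickle
f,t=pickle.load(open('5.pkl','rb'))
h=plane(f,[[200+398/3.3,200+408/3.3]],.04)
e=np.array([np.cos(np.radians(8.9)),np.sin(np.radians(8.9))]); r=h[0,:2]-[.6506,.1857]; print(h,'press frame',r@e,r@[-e[1],e[0]])
E
```

```text
[[0.50972513 0.16483654 0.04      ]] press frame -0.1424065137145569 0.0011825494600401461
```

Request:
arm_command(
  targets=[
    [0.002, 0.0008, -0.01, 0, 0, 0, -1],
    [0.002, 0.0008, -0.02, 0, 0, 0, -1],
    [0.002, 0.0008, -0.03, 0, 0, 0, -1],
    [0.002, 0.0008, -0.04, 0, 0, 0, -1],
    [0.002, 0.0008, -0.05, 0, 0, 0, -1],
    [0.002, 0.0008, -0.06, 0, 0, 0, -1],
    [0.002, 0.0008, -0.07, 0, 0, 0, -1],
    [0.002, 0.0008, -0.075, 0, 0, 0, -1],
    [0.002, 0.0008, -0.075, 0, 0, 0, -1],
  ],
)

```text
t: 16.25
eef_pos: [0.5701, 0.2282, 0.1069]
ee_rot: [-0.0, -0.078, 0.997, 0.003]
force: [-1.0, -0.5, 1.4]
opening: 0.0002
```

Request:
arm_command(
  targets=[
    [0, 0, -0.003, 0, 0, 0, -1],
    [0, 0, -0.006, 0, 0, 0, -1],
    [0, 0, -0.008, 0, 0, 0, -1],
    [0, 0, -0.01, 0, 0, 0, -1],
    [0, 0, -0.01, 0, 0, 0, -1],
  ],
)

```text
t: 16.88
eef_pos: [0.5714, 0.2285, 0.0997]
ee_rot: [0.001, -0.078, 0.997, 0.003]
force: [-2.1, -1.0, 12.1]
opening: 0.0002
```

The lever is fully down: 12 N at the end and a knob top of about 81 mm, as predicted. I'll rise and work out the marking-lever arc.

Request:
arm_command(
  targets=[
    [0, 0, 0.02, 0, 0, 0, -1],
    [0, 0, 0.07, 0, 0, -5, -1],
    [0, 0, 0.12, 0, 0, -10, -1],
    [0, 0, 0.16, 0, 0, -20, -1],
    [0, 0, 0.16, 0, 0, -28.6, -1],
    [0, 0, 0.16, 0, 0, -28.6, -1],
  ],
)

```text
t: 17.62
eef_pos: [0.5703, 0.2283, 0.2585]
ee_rot: [0.001, 0.17, 0.985, 0.003]
force: [0.1, 0.0, 0.0]
opening: 0.0001
```

```bash
python3 - <<'E'
from h import *
import pickle
o=env.get_obs(); p=o['eef_pos']; q=o['ee_rot']; M=R.from_quat([q[1],q[2],q[3],q[0]]).as_matrix(); print(p,'yaw',np.degrees(np.arctan2(M[1,0],M[0,0])),o['joints'])
w=env.grab_frame('wrist'); print('Tcam',np.array(w['T_tool_cam']).round(3)[:3,3])
t=grab('top'); f=grab('side'); pickle.dump((f,t),open('6.pkl','wb'))
C=cloud(f)
k=(f['px'].max(-1)<60)&(C[...,2]>.165)&(C[...,2]<.2)&(abs(C[...,0]-.63)<.03)&(abs(C[...,1]-.106)<.03); print('post',k.sum(),np.median(C[k],0))
k=(f['px'].max(-1)<60)&(C[...,2]>.05)&(C[...,2]<.16)&(abs(C[...,0]-.57)<.03)&(abs(C[...,1]-.23)<.04); print('knob',k.sum(),np.median(C[k],0))
e=np.array([np.cos(np.radians(8.9)),np.sin(np.radians(8.9))]); n=np.array([-e[1],e[0]])
def W(a): return np.array([.6506,.1857])+a[0]*e+a[1]*n
def pos(phi,back): # centre of tool behind post
    return W(np.array([.010,0])+.085*np.array([-np.sin(phi),-np.cos(phi)])+back*np.array([np.cos(phi),-np.sin(phi)]))
print('post nominal',pos(.5,0)); s=pos(.5,.027); print('start',s,'delta from now',s-p[:2])
for i in range(0,11):
    ph=.5+.1*i; d=pos(ph,.0155)-s; print(round(ph-.5,2),d.round(4),round(-np.degrees(ph-.5),1))
save('s6',cv2.resize(f['px'][180:350,190:390],None,fx=3.3,fy=3.3))
E
```

```text
[0.57027388 0.22833761 0.2584501 ] yaw 160.39768517450182 [ 0.25048754  0.18092884  1.54027165  0.00392177  1.4162343  -0.9787831 ]
Tcam [ 0.076 -0.    -0.144]
post 65 [0.6269195  0.11224437 0.178646  ]
knob 136 [0.56467386 0.2343194  0.07807361]
post nominal [0.63175962 0.10724608]
start [0.65717171 0.09812327] delta from now [ 0.08689784 -0.13021434]
0.0 [-0.0108  0.0039] -0.0
0.1 [-0.0193  0.0057] -5.7
0.2 [-0.0275  0.0084] -11.5
0.3 [-0.0354  0.0119] -17.2
0.4 [-0.0429  0.0161] -22.9
0.5 [-0.05    0.0211] -28.6
0.6 [-0.0565  0.0268] -34.4
0.7 [-0.0624  0.033 ] -40.1
0.8 [-0.0677  0.0399] -45.8
0.9 [-0.0722  0.0472] -51.6
1.0 [-0.0761  0.055 ] -57.3
```

View pics/s6.png

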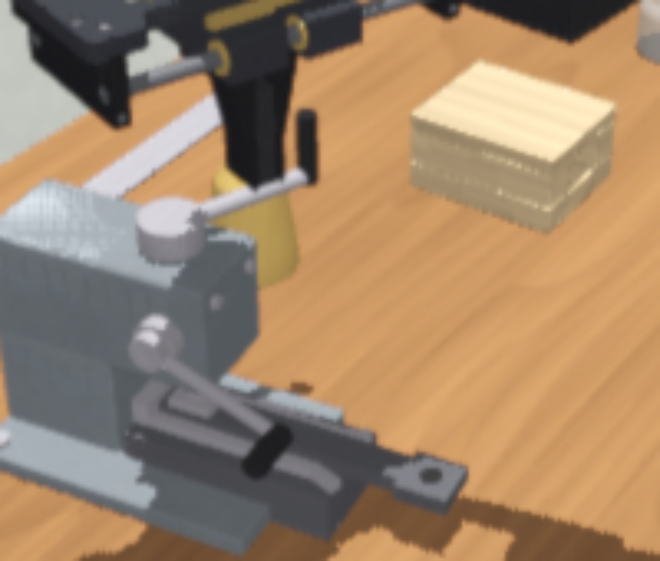

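The foot is down: the lever is below level with its knob at (268,450), and the hanger is still in place. Next I move behind the post.

Request:
arm_command(
  targets=[
    [0.03, -0.045, 0, 0, 0, 0, -1],
    [0.06, -0.09, 0, 0, 0, 0, -1],
    [0.087, -0.13, 0, 0, 0, 0, -1],
    [0.087, -0.13, 0, 0, 0, 0, -1],
    [0.087, -0.13, -0.03, 0, 0, 0, -1],
    [0.087, -0.13, -0.06, 0, 0, 0, -1],
    [0.087, -0.13, -0.0745, 0, 0, 0, -1],
    [0.087, -0.13, -0.0745, 0, 0, 0, -1],
  ],
)

```text
t: 18.77
eef_pos: [0.6562, 0.0989, 0.1815]
ee_rot: [-0.001, 0.17, 0.985, 0.002]
force: [0.2, -1.0, 0.3]
opening: 0.0001
```

Request:
arm_command(
  targets=[
    [-0.008, 0.003, 0, 0, 0, 0, -1],
    [-0.015, 0.005, 0, 0, 0, -3, -1],
    [-0.0225, 0.007, 0, 0, 0, -8.5, -1],
    [-0.031, 0.01, 0, 0, 0, -14, -1],
    [-0.039, 0.014, 0, 0, 0, -20, -1],
    [-0.0465, 0.0185, 0, 0, 0, -26, -1],
    [-0.053, 0.024, 0, 0, 0, -31.5, -1],
    [-0.0595, 0.03, 0, 0, 0, -37, -1],
    [-0.065, 0.0365, 0, 0, 0, -43, -1],
    [-0.07, 0.0435, 0, 0, 0, -48.5, -1],
    [-0.07, 0.0435, 0, 0, 0, -48.5, -1],
  ],
)

```text
t: 20.15
eef_pos: [0.5878, 0.1421, 0.1849]
ee_rot: [0.003, 0.56, 0.829, 0.003]
force: [-0.1, -1.7, 0.9]
opening: 0.0008
```

Request:
arm_command(
  targets=[
    [-0.0015, 0.003, 0, 0, 0, -2, -1],
    [-0.003, 0.006, 0, 0, 0, -4, -1],
    [-0.004, 0.009, 0, 0, 0, -5, -1],
    [-0.004, 0.009, 0, 0, 0, -5, -1],
  ],
)

```text
t: 20.65
eef_pos: [0.5848, 0.1476, 0.1846]
ee_rot: [0.005, 0.595, 0.803, 0.001]
force: [1.8, -11.9, 1.1]
opening: 0.0006
```

At the stop: 12 N, at the predicted position. I back off along the arc so it springs back.

Request:
arm_command(
  targets=[
    [0.004, -0.009, 0, 0, 0, 5, -1],
    [0.009, -0.018, 0, 0, 0, 11, -1],
    [0.0145, -0.025, 0, 0, 0, 17, -1],
    [0.021, -0.032, 0, 0, 0, 22.5, -1],
    [0.0275, -0.0375, 0, 0, 0, 28, -1],
    [0.035, -0.042, 0, 0, 0, 34, -1],
    [0.043, -0.046, 0, 0, 0, 40, -1],
    [0.0515, -0.049, 0, 0, 0, 46, -1],
    [0.06, -0.052, 0, 0, 0, 51, -1],
    [0.074, -0.056, 0, 0, 0, 53, -1],
    [0.082, -0.06, 0, 0, 0, 53, -1],
    [0.082, -0.06, 0.03, 0, 0, 53, -1],
  ],
)

```text
t: 22.15
eef_pos: [0.6641, 0.0903, 0.2104]
ee_rot: [-0.002, 0.175, 0.985, 0.002]
force: [0.1, -0.2, -0.2]
opening: 0.0006
```

Request:
arm_command(
  targets=[
    [0, 0, 0.05, 0, 0, 0, -1],
    [0, 0, 0.1, 0, 0, 0, -1],
    [-0.05, -0.06, 0.1, 0, 0, 0, -1],
    [-0.1, -0.12, 0.1, 0, 0, 0, -1],
    [-0.13, -0.15, 0.1, 0, 0, 0, -1],
    [-0.13, -0.15, 0.1, 0, 0, 0, -1],
  ],
)

```text
t: 22.9
eef_pos: [0.5335, -0.0614, 0.3137]
ee_rot: [0.001, 0.177, 0.984, 0.002]
force: [0.3, -0.6, 0.5]
opening: 0.0001
```

```bash
python3 - <<'E'
from h import *
import pickle
f=grab('side'); C=cloud(f); t=grab('top'); Ct=cloud(t)
k=(f['px'].max(-1)<60)&(C[...,2]>.165)&(C[...,2]<.2)&(abs(C[...,0]-.62)<.05)&(abs(C[...,1]-.13)<.05); print('post',k.sum(),np.median(C[k],0))
k=(f['px'].max(-1)<60)&(C[...,2]>.05)&(C[...,2]<.16)&(abs(C[...,0]-.57)<.03)&(abs(C[...,1]-.23)<.04); print('knob',k.sum(),np.median(C[k],0))
a=cv2.resize(f['px'][180:350,190:390],None,fx=2.9,fy=2.9); save('s7',a); print(env.get_obs()['force'],env.get_obs()['t'])
E
```

```text
post 62 [0.62680447 0.11192671 0.1799103 ]
knob 118 [0.56444482 0.2342283  0.07801513]
[-0.08603075  0.25002109  0.6384872 ] 23.0
```

View pics/s7.png

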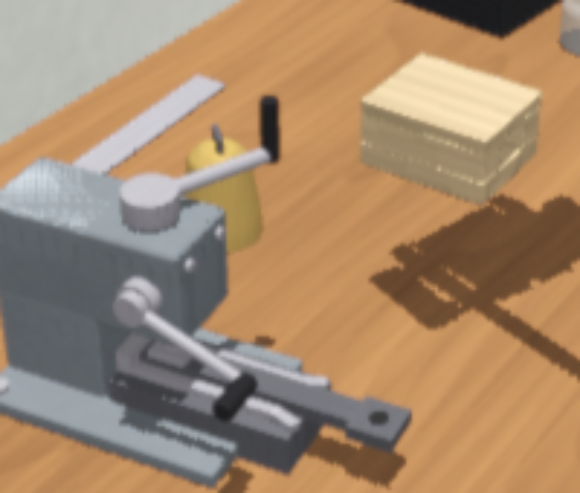

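The mark lever is back at rest, the foot lever is down (knob at (235,397)), the hanger is in place with its pad hole at (378,418), and the robot is clear.

```bash
python3 -c "
from plant import env
print(env.job_done())"
```

```text
the job is handed in; nothing more can be done
None
```

I did the whole job and handed it in at about 23 s of the 72 s allowed; the hand-in reports no verdict.

**What I did:** I drew the hanger out of the block by its plain end, turned it and laid it down. I took it again by the pad and slid it between the rails to the stop. Then I lowered the foot with the side lever, swung the marking lever to its stop and let it spring back.

**Last checks:**
- **Hanger:** it met the stop with about 9 N at the expected place. One picture put the pad hole at −142 mm in the press frame, where −140 mm is fully home; that is within the limits and close to the camera accuracy. I took that reading before pressing the foot down; afterwards I only looked at the picture, where the hanger appeared unmoved.
- **Foot lever:** it ended against its stop at 12 N, and the knob is still down in the last picture.
- **Marking lever:** it reached its stop at about 12 N, and the post is back within 1 mm of its rest position.
- **Bells:** the tall bell is standing in place in the last picture. The small bell was outside that crop and I did not measure it again, but the arm never went near it.
- **Robot:** it is clear of everything, with no force on the tool beyond noise.

One check failed: my automatic search for the pad hole found nothing, so I read its pixel position from the picture by eye.

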